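Fetch the hardness reference block from behind the anvils

ROBOT

A 6-joint arm with a two-finger parallel gripper is mounted at the origin on the work surface. World frame = base frame: x ahead of the robot, y to its left, z up, the work surface at z = 0. Lengths are in m, angles in degrees, forces in N, time in s.
With the tool pointing down it reaches from about 0.375 to 0.75 m from the base axis. Payload 9 kg.
Tool frame: the origin (TCP) lies where the fingers leave the gripper's body, on its centre line; the fingertips stand 73 mm ahead of it and the grasp point (between the pads) lies 54 mm ahead of it (robot.tip_reach is the distance from the TCP to the fingertips, in m); z points along the fingers, y is the line along which they close (so a half turn about z gives the same grasp; the last joint's range is limited). The gripper opens to 85 mm and grips with 20 to 120 N. Pads are 22 mm wide; open, the fingers measure 114 mm over their backs; the gripper's body (76 mm by 85 mm) begins 54 mm behind the grasp point. The pads swing forward as they close: fully open they stand 13 mm farther back than shut.
Start: joints at [-75.957, 5.964, 5.575, 89.605, 0, 77.527], TCP at [0.268, -0.537, 0.304] pointing down, gripper open.
Joint ranges: [-171.21, 171.21], [-48.23, 106.86], [-62.78, 66.21], [-105.2, 120.99], [-86.42, 89.51], [-180, 180]. Speed limits (degrees/s): [127.2, 127.2, 147.25, 180, 180, 180].

INTERFACE

Orientations are given as [roll, pitch, yaw] about the fixed x, y, z axes, in that order (R = Rz(yaw) Ry(pitch) Rx(roll)).
In Python, from plant import robot gives the robot as it stands. Calls block until the motion is done:
- robot.move_pose(position, orientation): joint-space move of the TCP to a pose.
- robot.line_to(position, vel=0.15, rotation=None, guard=None): straight line of the TCP; rotation=None keeps the orientation; vel is the mean speed in m/s. With guard (N) it stops when the force on the tool has changed by that much, and returns True; else False.
- robot.goto_joints(angles): joint-space move.
- robot.set_gripper(opening): finger opening in m; the grip force is fixed at half the most; returns when the fingers have stopped.
- robot.pause(seconds).
- robot.ik(position, orientation): joint angles nearest the present ones, or None.
- robot.observe(): the state.
- robot.grab_frame(name): name is "scene" or "top"; returns the picture (480x640x3 uint8, blue, green, red); there is no depth.
- robot.get_calibration(name): a dict with "vertical_fov" (degrees; the focal length in pixels is half the picture's height over the tangent of half this angle, whatever the lens; pixels are square), "cx", "cy" (the principal point, pixels), "k1" (the pictures are not rectified: a ray, as slopes to the right and down, at radius r is drawn at 1 + k1 r^2 times it, then the intrinsics apply), "rvec" (rotation vector, rad) and "tvec" (3), from world to camera coordinates, as OpenCV has them. Camera axes: x right, y down, z forward; pixel columns grow to the right and rows downward; lengths in m; the calibration is good to about 2 mm. A picture is of the moment at which its call begins. get_calibration takes no time and is no camera call.
A pose or a line that the arm cannot do raises robot.IKError and nothing moves.
- robot.job_done(): hands the job in; it is judged then, once.
The state is a dict: "time": time; "q": joint angles; "qvel": joint speeds; "joint_torque": joint torques, N m; "tool_pos": TCP position; "tcp_rot": TCP orientation; "ft_force": force on the tool from outside, world axes, zero at the start; "torque": the same for the moment, N m; "gripper_width": finger opening in m; "gripper_force": force on a finger pad.
Only numpy, scipy, OpenCV 4.12 (cv2) and the standard library are available. Lean on these libraries where they do the work, as an engineer would, in place of code of your own. Each camera call takes 0.05 s, during which the arm holds its last target. There are 200 camera calls.

TASK

The flat steel reference block lies in the wooden tray behind three steel anvils: first stand all three anvils on the black rubber mat leaving the block in its place, then lay the block flat in the middle of the round stage, and only then put each anvil back upright on the very seat in the tray that it came from. Set things down rather than dropping them, never topple an anvil, and leave the lens, the bottle and the screwdriver where they are.

Things in the scene. Friction and masses are not known exactly. Their poses are not given: they have to be found in the camera images.
- tray: Fixed light-wood tray, 170 (x) x 240 (y) mm; floor 6 mm, rim 12 mm above the bench. Origin: centre of underside. Its -x side faces the robot. Front row: three round black seat marks, 58 mm across, at x = -45, y = -78, 0, 78 mm, one anvil on each, in any order, near its centre. Block behind the middle one at x = 11, y = 0: 5 to 10 mm from the anvils, 40 mm from the rear rim.
- mat: Fixed black rubber mat, 240 (its x) x 130 (its y) x 3 mm, the side area, to the left or the right of the tray. Origin: centre of its underside, on the bench; its top is 3 mm above the bench.
- stage: Fixed round steel screw stage on a black base with three short spokes (spokes reach 83 mm from the axis, 17 to 27 mm above the bench). Its flat table is 110 mm across and its top is 60 mm above the bench. Stands on the other side of the tray from the mat. Origin: centre of its underside, on the bench, under the centre of the table.
- block: Loose flat rectangular steel reference block, 50 (its x) x 90 (its y) x 16 mm high, about 0.56 kg. Origin: centre of its underside.
- flat_anvil: Loose steel anvil like a mushroom: stem of 36 mm diameter, 38 mm high, under a flat round head of 46 mm diameter from 38 to 50 mm height (the top). About 0.4 kg. Origin: centre of its underside; z up.
- vee_anvil: Loose square steel anvil, 44 x 44 mm and 45 mm high, with a vee groove 32 mm wide and 16 mm deep along its x axis in the top; its two flat outer sides facing +y and -y are whole over the full height. About 0.5 kg. Origin: centre of its underside; z up.
- spot_anvil: Loose slender steel anvil: round foot of 44 mm diameter and 12 mm height, tapering by 16 mm height to a straight stem of 20 mm diameter up to 50 mm, with a blunt tip at 55 mm. About 0.25 kg. Origin: centre of its underside; z up.
- lens: Bystander, leave alone: loose black microscope objective, 30 mm across, 44 mm high, between the robot and the tray. Origin: centre of its underside.
- oil: Bystander, leave alone: loose closed amber bottle, 44 mm across, 100 mm high, beyond the tray. Origin: centre of its underside.
- driver: Bystander, leave alone: loose screwdriver about 170 mm long lying on the bench beyond the tray. Origin: on its underside.
Mind the look-alikes: they are no part of the job. What is meant by the block is not red, and is the larger of those in its own colour.

How it is judged (in metres and radians):
On the way, in this order (a step that is already met when the one before it is completed fails the run):
1. all three anvils stand released on the mat (each one's centre over the mat) while the block is still in its place in the tray (moved less than 20 mm) (x of flat_anvil in the frame of mat between -0.12 and 0.12 m and y of flat_anvil in the frame of mat between -0.065 and 0.065 m and z of each of flat_anvil, vee_anvil, spot_anvil in the frame of mat below 0.008 m and angle between each of flat_anvil, vee_anvil, spot_anvil's own z axis and vertical below 0.15 rad and linear speed of each of flat_anvil, vee_anvil, spot_anvil below 0.02 m/s and contact force between the fingers and flat_anvil below 0.1 N and x of vee_anvil in the frame of mat between -0.12 and 0.12 m and y of vee_anvil in the frame of mat between -0.065 and 0.065 m and contact force between the fingers and vee_anvil below 0.1 N and x of spot_anvil in the frame of mat between -0.12 and 0.12 m and y of spot_anvil in the frame of mat between -0.065 and 0.065 m and contact force between the fingers and spot_anvil below 0.1 N and distance of block from where it was at the start of the episode below 0.02 m), for 0.2 s.
2. the block lies released on the stage, its centre within 15 mm of the stage's, while all three anvils are still on the mat (horizontal distance between block and stage below 0.015 m and z of block in the frame of stage between 0.055 and 0.065 m and angle between block's own z axis and vertical below 0.1 rad and linear speed of each of block, flat_anvil, vee_anvil, spot_anvil below 0.02 m/s and contact force between the fingers and block below 0.1 N and x of flat_anvil in the frame of mat between -0.12 and 0.12 m and y of flat_anvil in the frame of mat between -0.065 and 0.065 m and z of each of flat_anvil, vee_anvil, spot_anvil in the frame of mat below 0.008 m and angle between each of flat_anvil, vee_anvil, spot_anvil's own z axis and vertical below 0.15 rad and contact force between the fingers and flat_anvil below 0.1 N and x of vee_anvil in the frame of mat between -0.12 and 0.12 m and y of vee_anvil in the frame of mat between -0.065 and 0.065 m and contact force between the fingers and vee_anvil below 0.1 N and x of spot_anvil in the frame of mat between -0.12 and 0.12 m and y of spot_anvil in the frame of mat between -0.065 and 0.065 m and contact force between the fingers and spot_anvil below 0.1 N), for 0.2 s.
At the end, for the whole second after the job is handed in: The block lies flat, released and at rest on the round stage, its centre within 15 mm of the stage's centre; each anvil stands upright, released and at rest in the tray, within 15 mm of where it stood at the start; lens, bottle and screwdriver are within 30 mm of where they were (horizontal distance between block and stage below 0.015 m and z of block in the frame of stage between 0.055 and 0.065 m and angle between each of block, flat_anvil, vee_anvil, spot_anvil's own z axis and vertical below 0.1 rad and linear speed of each of block, flat_anvil, vee_anvil, spot_anvil below 0.02 m/s and contact force between the fingers and block below 0.1 N and distance of each of flat_anvil, vee_anvil, spot_anvil from where it was at the start of the episode below 0.015 m and contact force between the fingers and flat_anvil below 0.1 N and contact force between the fingers and vee_anvil below 0.1 N and contact force between the fingers and spot_anvil below 0.1 N and distance of each of lens, oil, driver from where it was at the start of the episode below 0.03 m); the robot touches nothing.
It fails at once if an anvil is toppled (tilted over 45 degrees) (angle between any of flat_anvil, vee_anvil, spot_anvil's own z axis and vertical above 0.785 rad).
It fails at once if an anvil or the block is dropped (moves faster than 0.65 m/s untouched by the fingers: a fall of over 20 mm) ((linear speed of flat_anvil above 0.65 m/s and contact force between the fingers and flat_anvil below 0.01 N) or (linear speed of vee_anvil above 0.65 m/s and contact force between the fingers and vee_anvil below 0.01 N) or (linear speed of spot_anvil above 0.65 m/s and contact force between the fingers and spot_anvil below 0.01 N) or (linear speed of block above 0.65 m/s and contact force between the fingers and block below 0.01 N)).
It fails at once if the lens, the bottle or the screwdriver is moved by over 30 mm (distance of any of lens, oil, driver from where it was at the start of the episode above 0.03 m).
It also fails if it takes over 141 s, if anything falls off the work surface, if the arm or the gripper's body presses on something with over 40 N, if the wrist force passes 120 N, or if a joint passes its speed limit or range.

## Working session

There is one attempt and no reset: what is moved stays moved. The work goes in short steps, each a Python script; the robot and the scene stay as the last script left them, time stands still between calls to the robot, and variables do not carry over. Pictures are saved under pics/ and viewed, at most 14 in all, crops included, and the job is handed in when it is done.

```bash
ls; mkdir -p pics; python3 - <<'E'
from plant import robot
import cv2
for n in("scene","top"):
    cv2.imwrite(f"pics/{n}0.png",robot.grab_frame(n)); print(n,robot.get_calibration(n))
print(robot.observe())
E
```

```text
pics
scene {'vertical_fov': 46.444440409639945, 'cx': 315.80208399005977, 'cy': 250.0783451595817, 'k1': -0.16400600625469094, 'rvec': array([ 2.29207654,  0.91140015, -0.35629168]), 'tvec': array([-0.43584062, -0.29004966,  1.22890977])}
top {'vertical_fov': 43.31187329435, 'cx': 317.53997114158955, 'cy': 241.71355055398374, 'k1': -0.10337555041093147, 'rvec': array([ 2.18334817, -2.19845887,  0.05140353]), 'tvec': array([-1.03969512e-03,  5.89591664e-01,  1.17660461e+00])}
{'time': 0.1, 'q': array([-7.59566946e+01,  5.99622881e+00,  5.53233031e+00,  8.96059286e+01,
       -1.27429467e-03,  7.75252862e+01]), 'qvel': array([-0.02079584, -0.14753722,  0.01340638, -0.12325792,  0.03650345,
       -0.01242947]), 'joint_torque': array([ 6.67624525e-03, -5.58203638e+01,  5.04723001e+01,  1.29859464e-02,
       -2.39796809e-04, -1.78242765e-06]), 'tool_pos': array([ 0.26782388, -0.5366646 ,  0.30319733]), 'tcp_rot': array([-1.79931546e+02, -1.38390484e-02,  2.65180117e+01]), 'ft_force': array([ 0.72532905, -0.61369436, -0.39409888]), 'torque': array([0.00876022, 0.06897216, 0.01714609]), 'gripper_force': 0.0, 'gripper_width': 0.08518390927130721}
```

View pics/top0.png

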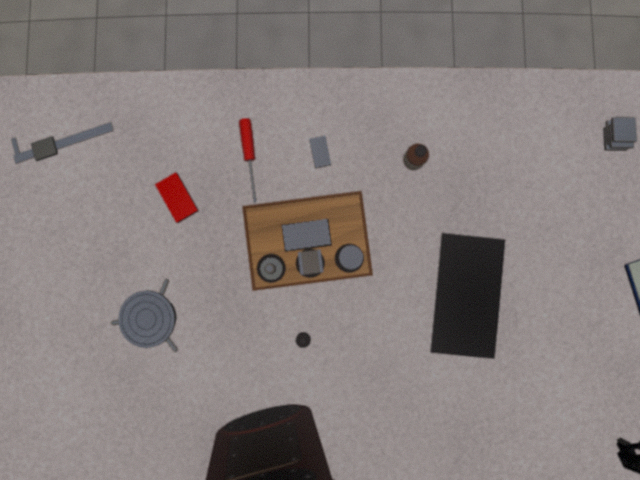

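View pics/scene0.png

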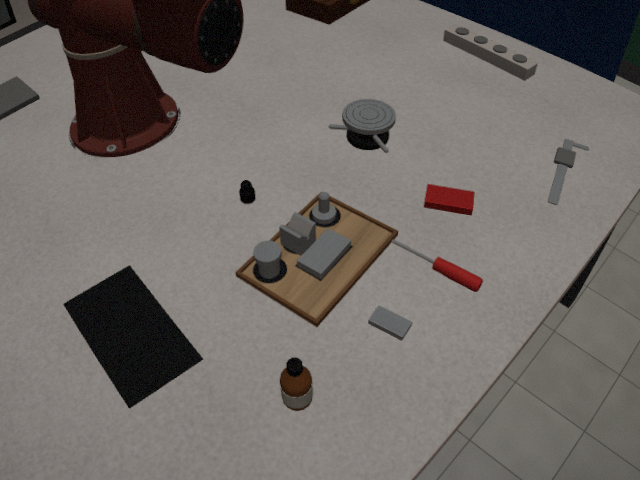

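Top view, block candidates: grey plate in the tray (306,235), smaller grey plate on the bench (320,152), red plate (176,197). I choose the tray one: it is grey and the larger of the two greys. Anvils: spot (271,268), vee (310,263), flat (350,258). Mat (468,296), stage (147,319), lens (303,340), bottle (417,156), driver (248,150).

```bash
cat > h.py <<'E'
import cv2, numpy as np
from plant import robot
def cal(n):
    c=robot.get_calibration(n); f=240/np.tan(np.radians(c["vertical_fov"]/2))
    K=np.array([[f,0,c["cx"]],[0,f,c["cy"]],[0,0,1]]); D=np.array([c["k1"],0,0,0,0.])
    return K,D,c["rvec"],c["tvec"]
def onplane(n,px,z):
    K,D,r,t=cal(n); u=cv2.undistortPoints(np.float64(px).reshape(-1,1,2),K,D)[:,0]
    R=cv2.Rodrigues(r)[0]; o=-R.T@t; d=np.c_[u,np.ones(len(u))]@R
    return (o+d*((z-o[2])/d[:,2])[:,None])[:,:2]
def proj(n,P):
    K,D,r,t=cal(n); return cv2.projectPoints(np.float64(P).reshape(-1,1,3),r,t,K,D)[0][:,0]
def avg(n,k=8): return np.mean([robot.grab_frame(n).astype(float) for _ in range(k)],0).astype(np.uint8)
def rectify(n,c,size,z,ppm,img):
    """ortho view of plane z: up=+x, left=+y"""
    W,H=int(size[1]*ppm),int(size[0]*ppm)
    v,u=np.mgrid[0:H,0:W]; X=c[0]+(H/2-v)/ppm; Y=c[1]+(W/2-u)/ppm
    p=proj(n,np.stack([X,Y,np.full_like(X,z)],-1)).reshape(H,W,2).astype(np.float32)
    return cv2.remap(img,p[...,0],p[...,1],cv2.INTER_CUBIC)
E
python3 - <<'E'
from h import *
t=avg("top"); s=avg("scene"); cv2.imwrite("t.png",t); cv2.imwrite("s.png",s)
hsv=cv2.cvtColor(t,cv2.COLOR_BGR2HSV)
wood=((hsv[...,0]<25)&(hsv[...,1]>80)&(hsv[...,2]>60)).astype(np.uint8)
wood[:180]=0;wood[300:]=0;wood[:,:235]=0;wood[:,385:]=0
rect=cv2.minAreaRect(cv2.findNonZero(wood)); b=cv2.boxPoints(rect)
w=onplane("top",b,.012); print("tray",rect,"\n",w,w.mean(0),np.linalg.norm(w[1]-w[0]),np.linalg.norm(w[2]-w[1]))
m=(t.max(2)<50).astype(np.uint8); m[:220]=0;m[370:]=0;m[:,:420]=0;m[:,520:]=0
c=max(cv2.findContours(m,0,1)[0],key=cv2.contourArea); r=cv2.minAreaRect(c); w=onplane("top",cv2.boxPoints(r),.003)
print("mat\n",w,w.mean(0),np.linalg.norm(w[1]-w[0]),np.linalg.norm(w[2]-w[1]))
a=t[180:300,225:385]; cv2.imwrite("pics/tc.png",cv2.resize(a,None,fx=5,fy=5,interpolation=cv2.INTER_CUBIC))
a=s[180:330,230:405]; b=s[90:165,320:410]
cv2.imwrite("pics/sc.png",cv2.resize(a,None,fx=4.5,fy=4,interpolation=cv2.INTER_CUBIC)) 
E
```

```text
tray ((306.8004455566406, 240.24351501464844), (84.51339721679688, 120.34829711914062), 82.69424438476562) 
 [[ 0.66209154  0.14536451]
 [ 0.69084855 -0.09245718]
 [ 0.52418219 -0.11189149]
 [ 0.49552469  0.12408582]] [0.59316174 0.01627542] 0.23955400737653823 0.16779561870525508
mat
 [[ 0.37053828 -0.22928255]
 [ 0.60424615 -0.25513484]
 [ 0.59144405 -0.38091681]
 [ 0.35679513 -0.35401345]] [ 0.4807559  -0.30483691] 0.23513338240553672 0.12643179195753984
```

View pics/tc.png

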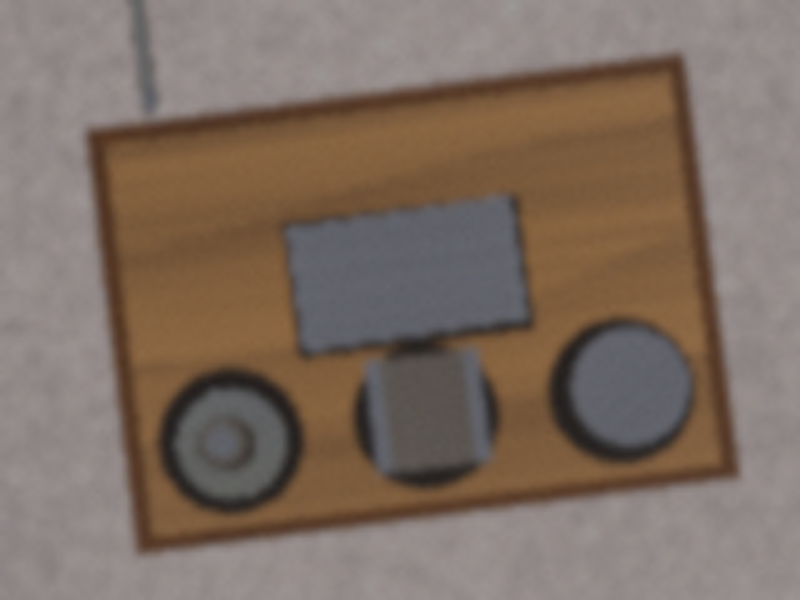

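View pics/sc.png

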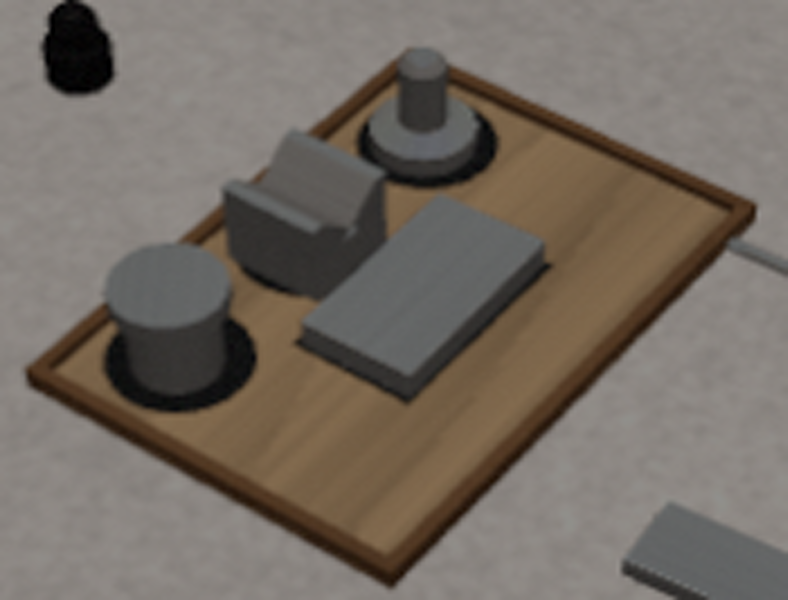

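The top crop confirms it: grey block centred at crop (409,275), behind the vee anvil (428,411), with spot (231,441) at left and flat (631,385) at right. The scene crop shows the groove running front to back, so the vee's flat sides face its neighbours. Now to measure these in both views.

```bash
python3 - <<'E'
from h import *
T=lambda p:(np.array(p,float).reshape(-1,2)+.5)/5-.5+[225,180]
S=lambda p:(np.array(p,float).reshape(-1,2)+.5)/[4.5,4]-.5+[230,180]
P={"flat":([631,385],[169,285],.056),"spot":([224,441],[422,60],.061),
"vee":([(365,360),(478,350),(492,462),(378,474)],[(297,130),(384,178),(320,232),(226,185)],.051),
"block":([(288,226),(515,197),(531,325),(303,354)],[(440,196),(545,240),(405,382),(302,325)],.022)}
for k,(a,b,z) in P.items():
    A=onplane("top",T(a),z);B=onplane("scene",S(b),z); print(k,A.mean(0),B.mean(0))
    if len(A)>1: print(np.round(A,4).tolist())
print("spotfoot",onplane("top",T([231,441]),.018))
th=np.radians(6.9);c=np.array([.5932,.0163]);R=np.array([[np.cos(th),-np.sin(th)],[np.sin(th),np.cos(th)]])
for p in[(-.045,-.078),(-.045,0),(-.045,.078),(.011,0)]: print("nominal",c+R@p)
t=cv2.imread("t.png");s=cv2.imread("s.png")
# lens & stage in rectified view, stage: bright bluish disc
g=cv2.GaussianBlur(cv2.cvtColor(t[270:365,100:195],6),(3,3),0)
print(cv2.HoughCircles(cv2.resize(g,None,fx=4,fy=4,interpolation=2),cv2.HOUGH_GRADIENT,1,400,param1=80,param2=20,minRadius=90,maxRadius=130))
cv2.imwrite("pics/st.png",np.hstack([cv2.resize(t[270:365,100:195],(400,400),interpolation=2),cv2.resize(s[90:165,325:405],(400,400),interpolation=2)]))
print(robot.tip_reach, onplane("top",[[303,340]],.044))
E
```

```text
flat [ 0.55858316 -0.0684957 ] [ 0.56033525 -0.06762886]
spot [0.53825397 0.08620971] [0.54120743 0.08497097]
vee [0.54915423 0.00886102] [0.55246673 0.00976509]
[[0.569, 0.0329], [0.5725, -0.0103], [0.5297, -0.0154], [0.5254, 0.0282]]
block [0.60321987 0.0165561 ] [0.60672004 0.01610067]
[[0.623, 0.0641], [0.6338, -0.0252], [0.5834, -0.0311], [0.5726, 0.0584]]
spotfoot [[0.53871356 0.08717285]]
nominal [ 0.55789659 -0.06654123]
nominal [0.54852592 0.01089384]
nominal [0.53915525 0.08832891]
nominal [0.60412033 0.01762151]
None
0.0726 [[0.39976367 0.02381765]]
```

View pics/st.png

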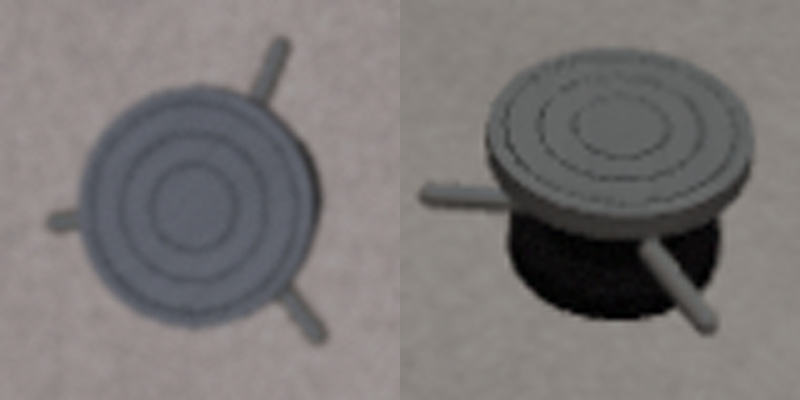

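Stage table: centre at (194,206) in the left half (top view) and (220,126) in the right half (scene view).

```bash
cat >> h.py <<'E'
FL=.006
yt=6.7
mc=np.array([.4808,-.3048]); mr=np.radians(-6.4); mx=np.array([np.cos(mr),np.sin(mr)])
# name: tray xy, mat xy, yaw tray, yaw mat, TCP height over underside, opening
A={"flat":((.5594,-.0681),mc+.078*mx,yt,-6.4,.094,.066),
   "vee":((.5508,.0093),mc,6.2,-6.4,.079,.062),
   "spot":((.5395,.0862),mc-.078*mx,yt,-6.4,.091,.050)}
UP=.22
def pose(xy,z,yaw): return [xy[0],xy[1],z],[180,0,yaw]
def pick(xy,z,yaw,op):
    robot.set_gripper(op); robot.move_pose(*pose(xy,UP,yaw)); robot.line_to([*xy,z],vel=.2)
    f=robot.observe(); robot.set_gripper(0.); o=robot.observe()
    print("grip w %.4f F %.1f"%(o["gripper_width"],o["gripper_force"]))
    robot.line_to([*xy,UP],vel=.15); o=robot.observe(); print(" up w %.4f t %.1f fz %.1f"%(o["gripper_width"],o["time"],o["ft_force"][2]))
def place(xy,z,yaw,op):
    robot.move_pose(*pose(xy,UP,yaw)); robot.line_to([*xy,z+.006],vel=.15)
    hit=robot.line_to([*xy,z-.005],vel=.02,guard=4); h=robot.observe()["tool_pos"]
    robot.set_gripper(op); robot.line_to([*xy,UP],vel=.15)
    o=robot.observe(); print("placed hit",hit,"z-exp %.4f"%(h[2]-z),"t %.1f"%o["time"])
E
python3 - <<'E'
from h import *
print("stage",onplane("top",[[145.7,318.5]],.06),onplane("scene",[[368.6,113.2]],.06))
for k,v in A.items():
    for xy,y in((v[0],v[2]),(v[1],v[3])):
        for z in(UP,.085):
            for yy in (y,):
                q=robot.ik(*pose(xy,z,yy)); print(k,y,z,None if q is None else np.round(q).tolist())
for y in(-83.3,96.7): print(y,[None if q is None else np.round(q).tolist() for q in(robot.ik(*pose((.605,.0163),.08,y)),robot.ik(*pose((.43,.345),.13,y)))])
E
```

```text
stage [[0.44266231 0.32377495]] [[0.44349763 0.32437278]]
flat 6.7 0.22 [-20.0, -0.0, -10.0, 81.0, 0.0, 153.0]
flat 6.7 0.085 [-20.0, 4.0, -19.0, 66.0, 0.0, 153.0]
flat -6.4 0.22 [-41.0, 13.0, 5.0, 82.0, 0.0, 145.0]
flat -6.4 0.085 [-41.0, 17.0, -5.0, 68.0, 0.0, 145.0]
vee 6.2 0.22 [-13.0, -3.0, -12.0, 81.0, 0.0, 161.0]
vee 6.2 0.085 [-13.0, 2.0, -21.0, 66.0, 0.0, 161.0]
vee -6.4 0.22 [-46.0, 1.0, -9.0, 81.0, 0.0, 141.0]
vee -6.4 0.085 [-46.0, 5.0, -18.0, 67.0, 0.0, 141.0]
spot 6.7 0.22 [-5.0, -3.0, -13.0, 81.0, 0.0, 169.0]
spot 6.7 0.085 [-5.0, 1.0, -22.0, 66.0, 0.0, 169.0]
spot -6.4 0.22 [-51.0, -12.0, -20.0, 81.0, 0.0, 135.0]
spot -6.4 0.085 [-51.0, -7.0, -30.0, 67.0, 0.0, 135.0]
-83.3 [[-11.0, 12.0, -12.0, 67.0, 0.0, -108.0], [25.0, 0.0, -19.0, 71.0, 0.0, -72.0]]
96.7 [[-11.0, 12.0, -12.0, 67.0, 0.0, 72.0], [25.0, 0.0, -19.0, 71.0, 0.0, 108.0]]
```

```bash
python3 - <<'E'
from h import *
v=A["flat"]; pick(v[0],FL+v[4],v[2],v[5]); place(v[1],.003+v[4],v[3],v[5])
v=A["vee"]; pick(v[0],FL+v[4],v[2],v[5])
cv2.imwrite("pics/v.png",robot.grab_frame("scene"))
E
```

```text
grip w 0.0430 F 60.2
 up w 0.0431 t 5.3 fz -3.9
placed hit True z-exp 0.0022 t 8.9
grip w 0.0438 F 62.6
 up w 0.0433 t 12.5 fz -5.0
```

View pics/v.png

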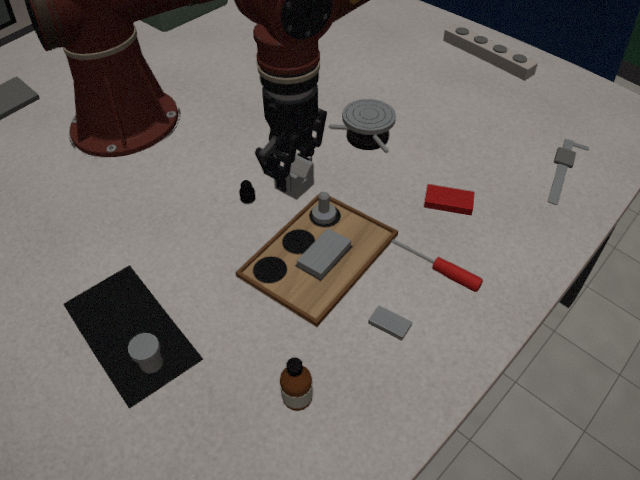

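Flat stands on the mat at (146,352); the vee is gripped at (295,178). The block and the spot anvil are undisturbed.

```bash
python3 - <<'E'
from h import *
v=A["vee"]; place(v[1],.003+v[4],v[3],v[5])
v=A["spot"]; pick(v[0],FL+v[4],v[2],v[5]); place(v[1],.003+v[4],v[3],v[5])
robot.pause(.3)
robot.move_pose(*pose((.44,.30),.30,-83.3))
s=avg("scene",4);t=avg("top",4);cv2.imwrite("t2.png",t)
a=s[180:430,50:410]; cv2.imwrite("pics/m.png",cv2.resize(a,None,fx=2.2,fy=2.2))
E
```

```text
placed hit True z-exp 0.0020 t 16.5
grip w 0.0186 F 59.0
 up w 0.0183 t 20.4 fz -2.5
placed hit True z-exp 0.0017 t 24.6
```

View pics/m.png

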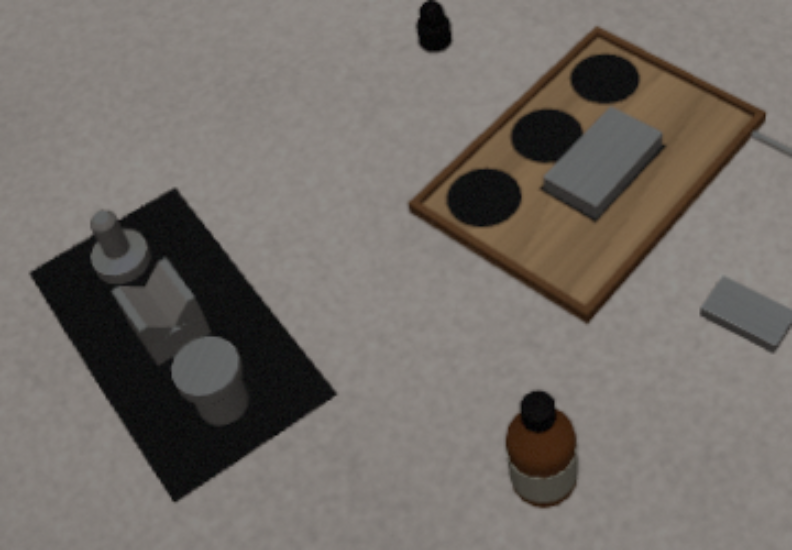

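All three anvils stand upright on the mat, and the block is unmoved. Next is the block.

```bash
python3 - <<'E'
from h import *
b=(.605,.0163); y=-83.3
robot.set_gripper(.062); robot.move_pose(*pose(b,UP,y)); robot.line_to([*b,.084],vel=.2)
hit=robot.line_to([*b,.066],vel=.02,guard=4); z=robot.observe()["tool_pos"][2]; print(hit,z)
robot.line_to([*b,z+.0045],vel=.03); z=robot.observe()["tool_pos"][2]
robot.set_gripper(0.); o=robot.observe(); print(z,o["gripper_width"],o["gripper_force"],o["ft_force"])
robot.line_to([*b,.12],vel=.06); o=robot.observe(); print(o["gripper_width"],o["ft_force"],o["time"])
open("bz","w").write(str(z))
a=robot.grab_frame("scene")[100:340,200:440]; cv2.imwrite("pics/b.png",cv2.resize(a,None,fx=2.5,fy=2.5))
E
```

```text
True 0.07309948710294698
0.0776398670741561 0.048567215570266276 63.34645986557007 [-0.40935494  0.18686149  3.57310146]
0.048388375488711784 [ 0.40972013 -0.06303544 -5.66944239] 32.825
```

View pics/b.png

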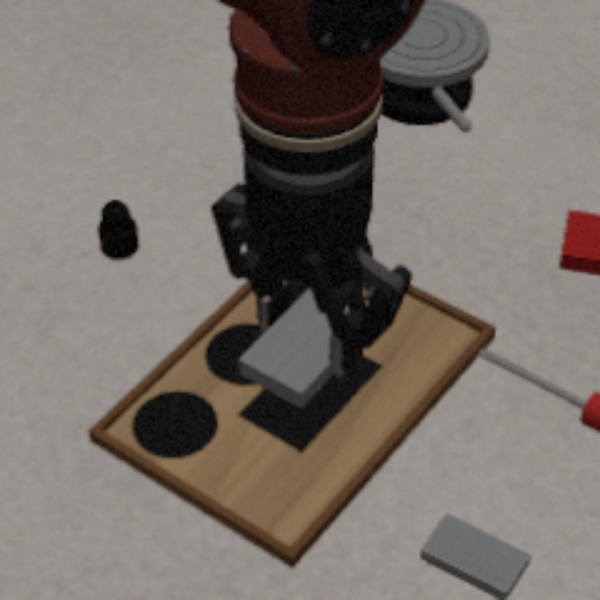

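The block is held level between the pads. Placing it on the stage.

```bash
python3 - <<'E'
from h import *
z=float(open("bz").read()); st=(.4431,.3241); b=(.605,.0163)
robot.line_to([*b,UP],vel=.15)
place(st,.060+z-FL,-60,.064)
robot.move_pose(*pose((.48,-.05),.30,yt))
cv2.imwrite("pics/p.png",np.hstack([cv2.resize(robot.grab_frame("top")[270:365,100:195],(400,400),interpolation=2),cv2.resize(robot.grab_frame("scene")[80:170,325:415],(400,400),interpolation=2)]))
E
```

```text
placed hit True z-exp 0.0002 t 37.2
```

View pics/p.png

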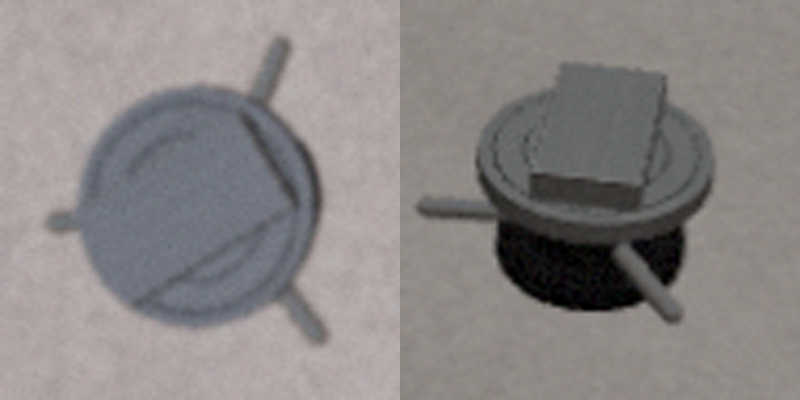

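The block lies flat: its opposite corners (240,113) and (138,303) have their midpoint at (189,208), about 3 mm from the table centre. Now the anvils go back.

```bash
python3 - <<'E'
from h import *
for k in("spot","vee","flat"):
    v=A[k]; pick(v[1],.003+v[4],v[3],v[5]); place(v[0],FL+v[4],v[2],v[5])
robot.move_pose(*pose((.40,-.40),.32,30)); robot.pause(.5)
t=avg("top",4); s=avg("scene",4)
cv2.imwrite("pics/e.png",np.hstack([cv2.resize(t[180:300,225:385],(400,300),interpolation=2),cv2.resize(s[180:330,205:405],(400,300),interpolation=2)]))
E
```

```text
grip w 0.0187 F 58.9
 up w 0.0184 t 44.4 fz -2.9
placed hit True z-exp 0.0016 t 48.5
grip w 0.0434 F 62.7
 up w 0.0430 t 52.5 fz -5.0
placed hit True z-exp 0.0020 t 56.5
grip w 0.0432 F 60.2
 up w 0.0427 t 60.0 fz -4.1
placed hit True z-exp 0.0023 t 63.5
```

View pics/e.png

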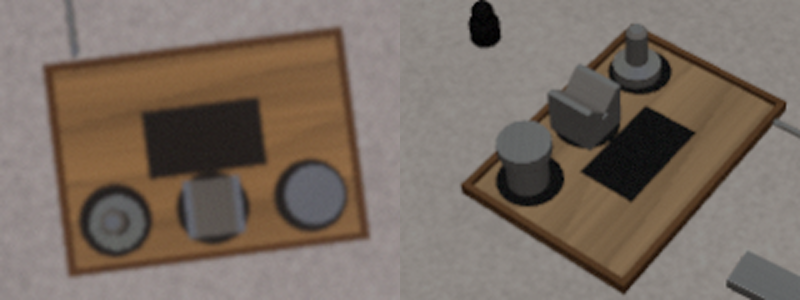

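All three anvils stand on their own seats, within about 2 mm of where they started. The lens at (485,22) in the right half is unmoved.

```bash
python3 -c "
from plant import robot
print(robot.job_done())"
```

```text
the job is handed in; nothing more can be done
None
```

The job is handed in, but no verdict came back: by the camera the block lies flat on the stage about 3 mm off centre, and all three anvils stand upright on their own seats within about 2 mm of where they started.

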